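# Fetch the sanding block from behind the bottles

## Robot

A 6-joint arm with a two-finger parallel gripper is mounted at the origin on the work surface. World frame = base frame: x ahead of the robot, y to its left, z up, the work surface at z = 0. Lengths are in m, angles in rad, forces in N, time in s.
With the tool pointing down it reaches from about 0.3 to 0.85 m from the base axis. Payload 4.2 kg.
Tool frame: the origin (TCP) lies between the finger pads; the fingertips stand 8 mm ahead of it and the grasp point (between the pads) lies 11 mm behind it; z points along the fingers, y is the line along which they close (so a half turn about z gives the same grasp; the last joint's range is limited). The gripper opens to 91 mm and grips with 3 to 60 N. Pads are 32 mm wide; open, the fingers measure 118 mm over their backs; the gripper's body (76 mm by 178 mm) begins 60 mm behind the grasp point.
Start: joints at [-1.187, 0.32, 1.565, -0, 1.257, -0.02], TCP at [0.226, -0.529, 0.222] pointing down, gripper open.
Joint ranges: [-3.11, 3.11], [-0.84, 2.01], [0.21, 2.61], [-1.34, 4.49], [0.05, 2.63], [-2.56, 2.56]. Speed limits (rad/s): [2.57, 2.57, 3.14, 3.14, 3.14, 3.14].

## Interface

Orientations are given as a unit quaternion [w, x, y, z].
In Python, from cell import r, imaging, ticket gives the robot as it stands.
- The arm moves only by the tool apply_moves, never from a script. Its argument "rows" is a list of rows, each a list of 7 numbers: the shift along the world's x, y, z in units of 0.4 m (1.0 is 0.4 m), then the turn, a rotation vector about the world's x, y, z in units of 180 degrees (1.0 is 180 degrees), then the opening, from 0 (shut) to 1 (fully open). A call has 1 to 20 rows; each row is the pose to reach, as a shift and turn from the pose commanded when the call began, turning the shorter way round; what a row does not reach only later rows make up. A row lasts 1/10 s, in which the tool goes at most 50 mm and 8.59 degrees, less where a joint would pass 70% of its speed; a pose out of reach is approached as far as the arm can. A call with a number of a shift or a turn outside -1 to 1 is refused whole. A call with a gripper value outside its range is refused whole. The fingers move at their own pace and stop on an object; "squeeze" is the grip in N (left out, the last holds). Time passes only in rows, so rows that repeat a pose let the fingers close. It gives the time, the measured TCP pose, the force, the opening and the grip force at its end, in the units of the state.
- r.observe(): the state, without advancing time (a new reading comes with each control period).
- imaging.snapshot(name): name is "side" or "top" or "wrist"; returns a dict with "frame" (400x640x3 uint8, red, green, blue), "camera_matrix" (3x3 intrinsics, pixels), "rvec" (rotation vector, rad) and "tvec" (3), from world to camera coordinates, as OpenCV has them. Camera axes: x right, y down, z forward; pixel columns grow to the right and rows downward; lengths in m; the calibration is good to about 2 mm. A picture is of the moment at which its call begins. There is no depth.
- ticket.hand_in(): hands the job in; it is judged then, once.
The state is a dict: "time_s": time; "joint_pos": joint angles; "qd": joint speeds; "joint_torque": joint torques, N m; "tool_pos": TCP position; "orientation": TCP orientation; "ft_force": force on the tool from outside, world axes, zero at the start; "moment": the same for the moment, N m; "width": finger opening in m; "finger_force": force on a finger pad.
Only numpy, scipy, OpenCV 4.12 (cv2) and the standard library are available. Lean on these libraries where they do the work, as an engineer would, in place of code of your own. Each camera call takes 0.05 s, during which the arm holds its last target. There are 200 camera calls.

## Task

I want to sand the putty on the part in the clip: move the three bottles standing in front of the cork sanding block in the plywood bench tidy over to the grey spill tray, then take out the block and lay it flat on the middle of the white tile, lengthwise along the tile. Leave the bottles on the tray until the block is on the tile, then put each bottle back where it stood in the tidy. Keep the bottles upright throughout, and leave the two small pots in the tidy and the clip stand where they are.

Things in the scene. Friction and masses are not known exactly. Their poses are not given: they have to be found in the camera images.
- round_bottle_center (a point): Centre point: on its upright axis, 50 mm above its underside. White plastic bottle, round body 34 mm across with straight sides from the underside up to 74 mm, then a shoulder and a black ribbed flat cap 23 mm across; 100 mm tall, about 70 g. At the start the three bottles stand in a row along the front (robot side) of the tidy, 54 mm apart in any order; which stands where changes.
- square_bottle_center (a point): Centre point: on its upright axis, 50 mm above its underside. White plastic bottle, square body 34 x 34 mm (sides along its own x and y) with straight sides up to 71 mm, black flat cap 28 mm across; 95 mm tall, about 80 g.
- dropper_bottle_center (a point): Centre point: on its upright axis, 50 mm above its underside. White plastic bottle, round body 34 mm across with straight sides up to 68 mm, black pointed conical nozzle on top; 104 mm tall, about 60 g.
- block_center (a point): Cork sanding block with dark abrasive on its sole and a dark edge band near each end, 110 mm long (own x), 48 mm wide (own y), 28 mm high (own z, up), about 70 g. Point at its centre, 14 mm above its underside. It lies on the floor of the tidy right behind the bottle row, its length along the row; the gap to the bottles (about 16 mm) is too narrow for a finger, and the gap to the tidy's back wall is about 27 mm.
- rack: Bench tidy: fixed open plywood tray, 152 mm deep (own x; +x is its back) and 200 mm wide (own y). Origin at the centre of its underside; floor top 10 mm up; panels 7 mm thick; front lip and front part of the sides 18 mm high, back wall and the rear 70 mm of the sides 46 mm high (heights from the table). The bottle row is at about own x = -39 mm, y = -54, 0, +54 mm; the block at about x = +18 mm.
- tray: Spill tray: fixed shallow grey plastic tray, 130 mm (own x) by 230 mm (own y), rim 17 mm high, floor top 4 mm above the table, walls 4 mm. Origin at the centre of its underside. Empty at the start. It stands on one side of the tile and the tidy on the other; the sides are swapped at random.
- tile: White glazed tile for flat sanding, fixed, 140 mm long (own x), 90 mm wide (own y), top face 10 mm above the table. Origin at the centre of its underside.
- clip_stand_base (a point): Clip stand beyond the far end of the tile: black steel foot 64 mm across, with a thin rod and a clip that holds a white part, 136 mm tall, 400 g. Not to be moved. Point at the centre of the foot, 7 mm above the table.
- glue_pot_center (a point): Small round amber pot, 23 mm across, 39 mm tall, in one back corner of the tidy beside an end of the block. Not to be moved. Point on its axis, 20 mm above its underside.
- square_pot_center (a point): Small square clear pot, 22 mm wide, 38 mm tall, in the other back corner of the tidy. Not to be moved. Point on its axis, 19 mm above its underside.

How it is judged:
By the outcome, as a careful person would: the job done as asked, in the order asked, and still so for the second after the job is handed in, with the robot touching nothing.
It also fails if it takes over 144 s, if anything falls off the work surface, if the arm or the gripper's body presses on something with over 40 N, if the wrist force passes 120 N, or if a joint passes its speed limit or range.

## Working session

There is one attempt and no reset: what is moved stays moved. The work goes in short steps, Python scripts to look and compute and a tool call to move; the robot and the scene stay as the last step left them, time stands still between calls to the robot, and variables do not carry over. Pictures are saved under pics/ and viewed, at most 14 in all, crops included, and the job is handed in when it is done.

Besides the shell and the picture viewer there is one more tool, called after "Request:" by a JSON object that holds its "fn" and its "kwargs", one argument or row to a line. apply_moves: Moves the arm, as the interface text tells. Shifts and turns lie within -1 to 1; 1 stands for 0.4 m of shift or 180 degrees of turn. Its arguments: {"type":"object","properties":{"rows":{"type":"array","items":{"type":"array","items":{"type":"number"}}},"squeeze":{"type":"number"}},"required":["rows"]}

```bash
mkdir -p pics; ls
cat > h.py <<'E'
import numpy as np, cv2, sys
from cell import r, imaging, ticket
def snap(n,f):
    s=imaging.snapshot(n); cv2.imwrite('pics/'+f+'.png',s['frame'][:,:,::-1]); np.savez('pics/'+f+'.npz',K=s['camera_matrix'],r=np.array(s['rvec'],float),t=np.array(s['tvec'],float)); return s
def w(f,uv,z):
    d=np.load('pics/'+f+'.npz');K=d['K'];R=cv2.Rodrigues(d['r'])[0];t=d['t'].ravel()
    c=-R.T@t; v=R.T@np.linalg.inv(K)@np.array([uv[0],uv[1],1.]); return c+v*(z-c[2])/v[2]
def p(f,P):
    d=np.load('pics/'+f+'.npz'); return cv2.projectPoints(np.array(P,float).reshape(-1,3),d['r'],d['t'],d['K'],None)[0].reshape(-1,2)
def crop(f,o,x0,y0,x1,y1,k):
    i=cv2.imread('pics/'+f+'.png')[y0:y1,x0:x1]; cv2.imwrite('pics/'+o+'.png',cv2.resize(i,None,fx=k,fy=k,interpolation=cv2.INTER_CUBIC))
E
python3 - <<'E'
from h import *
for n in ('top','side'): snap(n,n+'0')
s=r.observe(); print(s)
for f in ('top0','side0'):
    d=np.load('pics/'+f+'.npz'); print(d['K'],-cv2.Rodrigues(d['r'])[0].T@d['t'].ravel())
E
```

```text
pics
{'time_s': 0.1, 'joint_pos': array([-1.18702595e+00,  3.20225138e-01,  1.56555311e+00, -3.73901222e-05,
        1.25737923e+00, -2.00000472e-02]), 'qd': array([-0.00046026, -0.0024085 , -0.00316229,  0.0019012 , -0.00146404,
       -0.00064243]), 'joint_torque': array([ 5.35578442e-05, -4.13332307e+01, -2.32509917e+01,  7.29229697e-02,
        4.22432029e-02, -7.25301061e-05]), 'tool_pos': array([ 0.22573845, -0.52836436,  0.22120748]), 'orientation': array([-7.66288301e-04,  9.79688844e-01,  2.00522209e-01, -1.59012083e-04]), 'ft_force': array([ 0.32256134, -0.76759413,  0.66803759]), 'moment': array([-0.05579351, -0.00527996,  0.05202474]), 'finger_force': 0.0, 'width': 0.09098595589653552}
[[404.0593533    0.         327.33072698]
 [  0.         404.0593533  200.20003778]
 [  0.           0.           1.        ]] [0.36725809 0.00998336 0.93759788]
[[442.19190553   0.         315.20175419]
 [  0.         442.19190553 204.54489045]
 [  0.           0.           1.        ]] [ 0.50015292 -0.83824098  0.62876674]
```

View pics/top0.png

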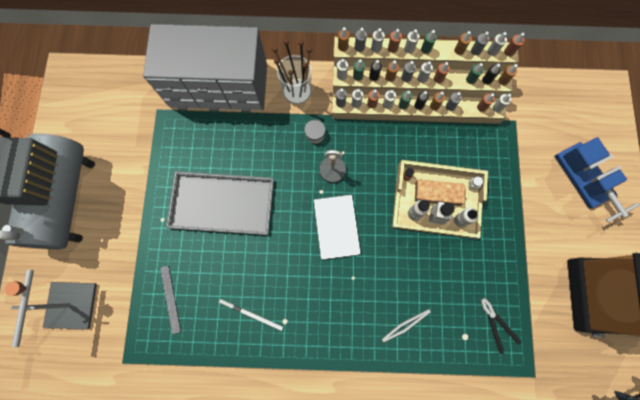

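View pics/side0.png

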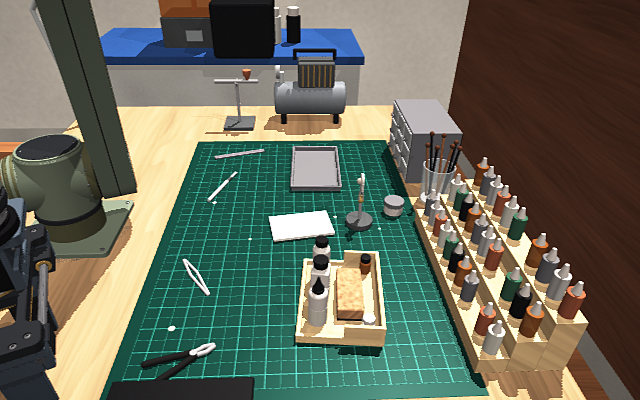

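The top view shows the tray at the left (220,204), the tile at (337,227), the clip foot at (333,168) and the tidy at (441,200). The side view puts the dropper nearest that camera (−y). I'll enlarge both.

Run:
```python
from h import *
crop('top0','c1',385,150,495,245,7); crop('top0','c2',160,145,370,265,3.8)
```

```text
(no output)
```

View pics/c1.png

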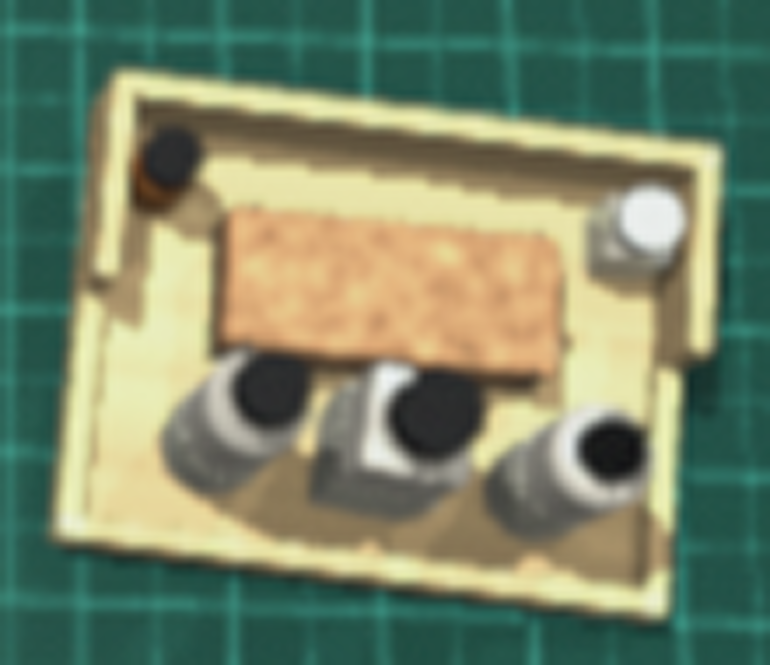

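View pics/c2.png

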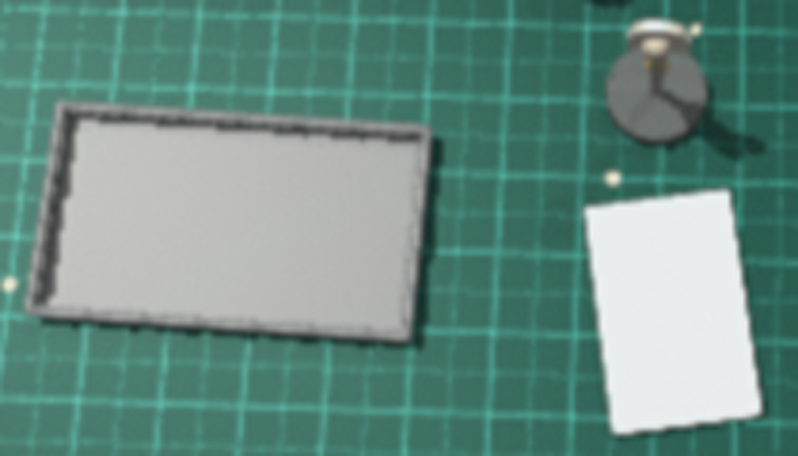

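The dropper stands at the −y end (its cap at crop 610,450), the square one in the middle (437,412), the round one at the +y end (272,387). The corners of block, tidy, tile and tray are clear.

Run:
```python
from h import *
def q(l,z,a): 
    o,k=((385,150),7) if a==1 else ((160,145),3.8)
    return np.array([w('top0',(o[0]+(x+.5)/k-.5,o[1]+(y+.5)/k-.5),z)[:2] for x,y in l])
np.set_printoptions(precision=4,suppress=True)
def rect(n,c):
    e1=c[1]-c[0];e2=c[2]-c[1];e3=c[2]-c[3];e4=c[3]-c[0]
    print(n,'ctr',c.mean(0),'len',[np.linalg.norm(e) for e in(e1,e3,e2,e4)],'ang',[np.degrees(np.arctan2(e[1],e[0])) for e in(e1,e3,e2,e4)])
rect('block',q([(228,207),(555,240),(552,378),(222,345)],.038,1))
b=q([(118,70),(722,147)],.046,1); f=q([(668,618),(52,540)],.018,1); rect('rack',np.vstack([b,f]))
for n,c,z in(('round',(272,387),.11),('square',(437,412),.105),('drop',(606,455),.085)): print(n,q([c],z,1))
rect('tile',q([(585,207),(728,190),(762,412),(613,436)],.010,2))
rect('tray',q([(60,102),(430,127),(412,343),(28,315)],.017,2))
print('clip',q([(657,92)],.014,2), 'pots',q([(172,155)],.049,1),q([(652,220)],.048,1))
```

```text
block ctr [ 0.5995 -0.2442] len [np.float64(0.10779920658414488), np.float64(0.10758418244673638), np.float64(0.04672223693420152), np.float64(0.04693559274324817)] ang [np.float64(-94.16030240420123), np.float64(-94.04794437839465), np.float64(176.34677735538037), np.float64(176.60722804793397)]
rack ctr [ 0.5838 -0.2454] len [np.float64(0.19947142403644416), np.float64(0.20210362290135414), np.float64(0.1532507582611078), np.float64(0.1543578764802216)] ang [np.float64(-95.80318686355746), np.float64(-95.49444515823284), np.float64(174.29155203428266), np.float64(173.3148863673138)]
round [[ 0.5505 -0.1879]]
square [[ 0.5455 -0.2386]]
drop [[ 0.5379 -0.296 ]]
tile ctr [ 0.5158 -0.0089] len [np.float64(0.08943092395434335), np.float64(0.09074129231743971), np.float64(0.13861575356468736), np.float64(0.1419373202501847)] ang [np.float64(-81.20543773037389), np.float64(-79.10089661345656), np.float64(-170.456894285351), np.float64(-170.97868039516803)]
tray ctr [0.5615 0.2621] len [np.float64(0.23184399043920564), np.float64(0.23331082678236828), np.float64(0.13531511536370655), np.float64(0.13447009689470896)] ang [np.float64(-92.16133285352535), np.float64(-92.36409213015732), np.float64(178.90749904565692), np.float64(178.28978247538396)]
clip [[0.6527 0.0041]] pots [[ 0.6407 -0.1714]] [[ 0.6239 -0.3279]]
```

First move: above the row, closing direction along the tidy's depth, for a wrist view.

Request:
{"fn": "apply_moves", "kwargs": {
  "rows": [
    [0.8,0.72,0.2,0,0,0.338,0.7],
    [0.8,0.72,0.2,0,0,0.338,0.7],
    [0.8,0.72,0.2,0,0,0.338,0.7],
    [0.8,0.72,0.2,0,0,0.338,0.7],
    [0.8,0.72,0.2,0,0,0.338,0.7],
    [0.8,0.72,0.2,0,0,0.338,0.7],
    [0.8,0.72,0.2,0,0,0.338,0.7],
    [0.8,0.72,0.2,0,0,0.338,0.7],
    [0.8,0.72,0.2,0,0,0.338,0.7],
    [0.8,0.72,0.2,0,0,0.338,0.7],
    [0.8,0.72,0.2,0,0,0.338,0.7],
    [0.8,0.72,0.2,0,0,0.338,0.7],
    [0.8,0.72,0.2,0,0,0.338,0.7],
    [0.8,0.72,0.2,0,0,0.338,0.7]
  ],
  "squeeze": 15
}}

```text
time_s: 1.5
tool_pos: [0.5451, -0.2417, 0.3019]
orientation: [-0.0, 0.744, 0.668, -0.0]
ft_force: [-1.0, 1.1, -0.3]
width: 0.064
finger_force: 0.0
```

Run:
```python
from h import *
snap('wrist','w1'); crop('w1','w1b',0,0,640,400,1.25)
s=r.observe();print(s['tool_pos'],s['joint_pos'],s['orientation'],s['width'])
d=np.load('pics/w1.npz'); print(-cv2.Rodrigues(d['r'])[0].T@d['t'].ravel())
```

```text
[ 0.5452259  -0.2415751   0.30198879] [-4.36340487e-01  3.17739871e-01  1.36791819e+00 -4.33092731e-05
  1.45598958e+00 -3.29645802e-01] [-1.68719953e-05  7.43803547e-01  6.68398296e-01 -3.05607748e-05] 0.0636276190151252
[ 0.55225356 -0.17504014  0.4650784 ]
```

View pics/w1b.png

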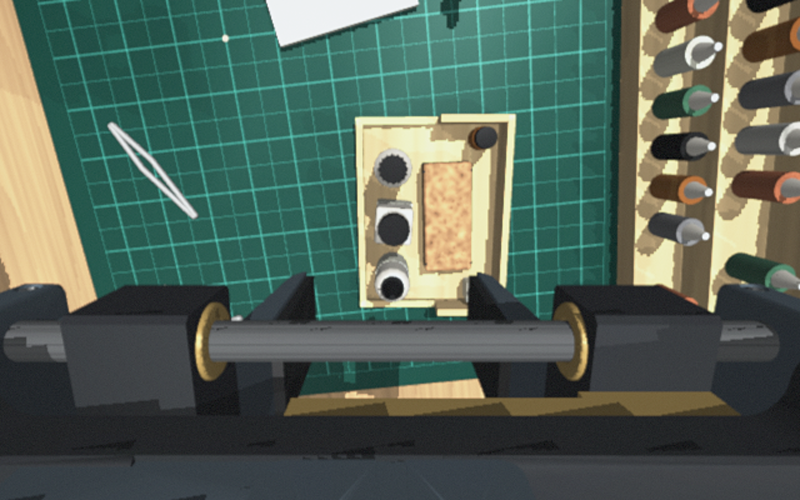

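The wrist view shows the caps at about (393,167), (393,228) and (391,287). I'll enlarge that area.

Run:
```python
from h import *
crop('w1','w1c',275,85,420,260,3.4*1)
```

```text
(no output)
```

View pics/w1c.png

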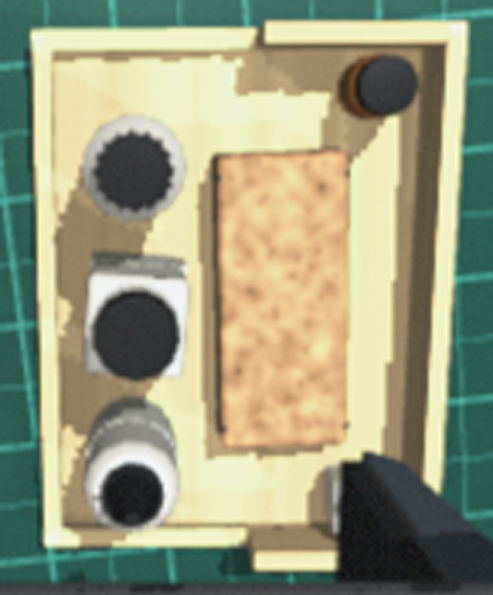

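Run:
```python
from h import *
np.set_printoptions(precision=4,suppress=True)
g=lambda c,z:w('w1',(275+(c[0]+.5)/3.4-.5,85+(c[1]+.5)/3.4-.5),z)[:2]
print('round',g((135,172),.11),'sq',g((137,335),.105),'drop',g((133,490),.085))
c=np.array([g(x,.038) for x in((216,156),(345,151),(347,440),(222,443))]);print('block',c.mean(0))
def a(p,q,z): e=g(q,z)-g(p,z); return np.degrees(np.arctan2(e[1],e[0])),np.linalg.norm(e)
print(a((216,156),(345,151),.038),a((222,443),(347,440),.038),a((347,440),(345,151),.038),a((222,443),(216,156),.038))
print('sq edge',a((84,370),(180,378),.081),a((84,370),(92,282),.081),a((180,378),(187,285),.081))
print('rack front',a((43,545),(33,35),.018),a((265,32),(465,32),.046))
print('row ends',a((35,45),(47,540),.018))
```

```text
round [ 0.5523 -0.1892] sq [ 0.5477 -0.2393] drop [ 0.5404 -0.2961]
block [ 0.6015 -0.2446]
(np.float64(-3.9100965371480334), np.float64(0.046179361673259575)) (np.float64(-4.653992968626952), np.float64(0.04744199580907812)) (np.float64(86.81065123937722), np.float64(0.10734109810701241)) (np.float64(86.13909269995982), np.float64(0.10671670152268713))
sq edge (np.float64(-10.949465627910048), np.float64(0.032445633311312935)) (np.float64(78.3072651040632), np.float64(0.029844842037763206)) (np.float64(80.28870678872099), np.float64(0.03152316361051585))
rack front (np.float64(83.97542179244083), np.float64(0.1979709322082318)) (np.float64(-6.083837188180549), np.float64(0.06863805633213402))
row ends (np.float64(-95.7263026156154), np.float64(0.19231735374165862))
```

Request:
{"fn": "apply_moves", "kwargs": {
  "rows": [
    [0.014,0.131,-0.1,0,0,0,0.57],
    [0.014,0.131,-0.2,0,0,0,0.57],
    [0.014,0.131,-0.3,0,0,0,0.57],
    [0.014,0.131,-0.4,0,0,0,0.57],
    [0.014,0.131,-0.5,0,0,0,0.57],
    [0.014,0.131,-0.57,0,0,0,0.57],
    [0.014,0.131,-0.62,0,0,0,0.57],
    [0.014,0.131,-0.622,0,0,0,0.57],
    [0.014,0.131,-0.622,0,0,0,0.57],
    [0.014,0.131,-0.622,0,0,0,0.3],
    [0.014,0.131,-0.622,0,0,0,0.3],
    [0.014,0.131,-0.622,0,0,0,0.3],
    [0.014,0.131,-0.622,0,0,0,0.3],
    [0.014,0.131,-0.622,0,0,0,0.3]
  ],
  "squeeze": 15
}}

```text
time_s: 2.95
tool_pos: [0.5523, -0.1887, 0.0544]
orientation: [0.001, 0.743, 0.669, 0.001]
ft_force: [-1.0, 0.1, 6.1]
width: 0.0338
finger_force: 15.0
```

Request:
{"fn": "apply_moves", "kwargs": {
  "rows": [
    [0,0,0.06,0,0,0,0.3],
    [0,0,0.16,0,0,0,0.3],
    [0,0,0.28,0,0,0,0.3],
    [0,0,0.38,0,0,0,0.3],
    [0,0.05,0.45,0,0,0,0.3],
    [0,0.14,0.47,0,0,0,0.3],
    [0,0.25,0.47,0,0,0,0.3],
    [0,0.37,0.47,0,0,0,0.3],
    [0,0.49,0.47,0,0,0,0.3],
    [0,0.61,0.47,0,0,0,0.3],
    [0,0.73,0.47,0,0,0,0.3],
    [0,0.84,0.47,0,0,0,0.3],
    [0,0.93,0.47,0,0,0,0.3],
    [0,1.0,0.47,0,0,0,0.3]
  ]
}}

```text
time_s: 4.35
tool_pos: [0.5508, 0.214, 0.2408]
orientation: [-0.0, 0.743, 0.67, -0.0]
ft_force: [0.9, -0.5, -0.4]
width: 0.0334
finger_force: 15.0
```

Request:
{"fn": "apply_moves", "kwargs": {
  "rows": [
    [0.01,0.1,0,0,0,0,0.3],
    [0.02,0.2,0,0,0,0,0.3],
    [0.03,0.28,0,0,0,0,0.3],
    [0.03,0.3,-0.06,0,0,0,0.3],
    [0.03,0.3,-0.16,0,0,0,0.3],
    [0.03,0.3,-0.26,0,0,0,0.3],
    [0.03,0.3,-0.36,0,0,0,0.3],
    [0.03,0.3,-0.44,0,0,0,0.3],
    [0.03,0.3,-0.47,0,0,0,0.3],
    [0.03,0.3,-0.48,0,0,0,0.3],
    [0.03,0.3,-0.484,0,0,0,0.3],
    [0.03,0.3,-0.484,0,0,0,0.3]
  ]
}}

```text
time_s: 5.55
tool_pos: [0.5646, 0.3322, 0.0491]
orientation: [0.0, 0.743, 0.669, 0.002]
ft_force: [-0.2, -0.2, -0.1]
width: 0.0334
finger_force: 15.0
```

Request:
{"fn": "apply_moves", "kwargs": {
  "rows": [
    [0,0,-0.002,0,0,0,0.3],
    [0,0,-0.004,0,0,0,0.3],
    [0,0,-0.004,0,0,0,0.35],
    [0,0,-0.004,0,0,0,0.57],
    [0,0,-0.004,0,0,0,0.57],
    [0,0,-0.004,0,0,0,0.57],
    [0,0,0.08,0,0,0,0.57],
    [0,0,0.2,0,0,0,0.57],
    [0,0,0.32,0,0,0,0.57],
    [0,-0.05,0.4,0,0,0,0.57],
    [0,-0.16,0.46,0,0,0,0.57],
    [0,-0.28,0.46,0,0,0,0.57],
    [0,-0.4,0.46,0,0,0,0.57],
    [0,-0.52,0.46,0,0,0,0.57],
    [0,-0.64,0.46,0,0,0,0.57],
    [0,-0.76,0.46,0,0,0,0.57],
    [0,-0.88,0.46,0,0,0,0.57],
    [0,-1.0,0.46,0,0,0,0.57]
  ]
}}

```text
time_s: 7.35
tool_pos: [0.5631, -0.0703, 0.2316]
orientation: [0.0, 0.743, 0.669, 0.0]
ft_force: [0.7, 1.2, 0.8]
width: 0.052
finger_force: 0.0
```

Run:
```python
from h import *
snap('top','top1'); crop('top1','t1',160,140,500,270,2.3)
```

```text
(no output)
```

View pics/t1.png

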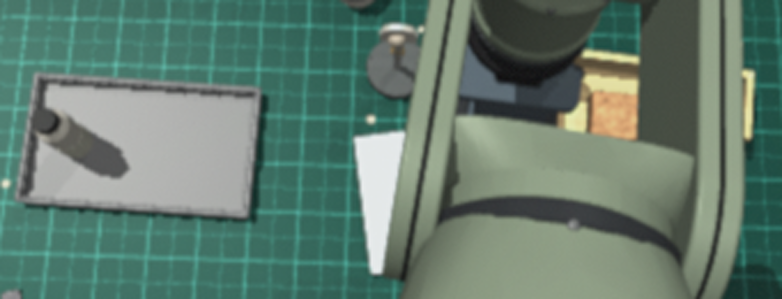

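The round bottle stands upright in the tray (45,122). Next is the square bottle, with the tool turned to its yaw.

Request:
{"fn": "apply_moves", "kwargs": {
  "rows": [
    [-0.01,-0.12,0,0,0,-0.01,0.57],
    [-0.02,-0.24,0,0,0,-0.026,0.57],
    [-0.042,-0.36,0,0,0,-0.026,0.57],
    [-0.042,-0.426,0,0,0,-0.026,0.57],
    [-0.042,-0.426,-0.04,0,0,-0.026,0.57],
    [-0.042,-0.426,-0.14,0,0,-0.026,0.57],
    [-0.042,-0.426,-0.24,0,0,-0.026,0.57],
    [-0.042,-0.426,-0.34,0,0,-0.026,0.57],
    [-0.042,-0.426,-0.41,0,0,-0.026,0.57],
    [-0.042,-0.426,-0.44,0,0,-0.026,0.57],
    [-0.042,-0.426,-0.447,0,0,-0.026,0.57],
    [-0.042,-0.426,-0.447,0,0,-0.026,0.57],
    [-0.042,-0.426,-0.447,0,0,-0.026,0.57],
    [-0.042,-0.426,-0.447,0,0,-0.026,0.3],
    [-0.042,-0.426,-0.447,0,0,-0.026,0.3],
    [-0.042,-0.426,-0.447,0,0,-0.026,0.3],
    [-0.042,-0.426,-0.447,0,0,-0.026,0.3],
    [-0.042,-0.426,-0.447,0,0,-0.026,0.3]
  ]
}}

```text
time_s: 9.2
tool_pos: [0.5472, -0.239, 0.0536]
orientation: [0.001, 0.77, 0.638, 0.0]
ft_force: [-0.5, 0.4, 5.3]
width: 0.0339
finger_force: 15.0
```

Request:
{"fn": "apply_moves", "kwargs": {
  "rows": [
    [0,0,0.06,0,0,0,0.3],
    [0,0,0.16,0,0,0,0.3],
    [0,0,0.28,0,0,0,0.3],
    [0,0,0.38,0,0,0,0.3],
    [0,0.05,0.45,0,0,0,0.3],
    [0,0.14,0.47,0,0,0,0.3],
    [0,0.25,0.47,0,0,0,0.3],
    [0,0.37,0.47,0,0,0,0.3],
    [0,0.49,0.47,0,0,0,0.3],
    [0,0.61,0.47,0,0,0,0.3],
    [0,0.73,0.47,0,0,0,0.3],
    [0,0.84,0.47,0,0,0,0.3],
    [0,0.93,0.47,0,0,0,0.3],
    [0,1.0,0.47,0,0,0,0.3]
  ]
}}

```text
time_s: 10.6
tool_pos: [0.5461, 0.1635, 0.2401]
orientation: [-0.0, 0.769, 0.639, -0.0]
ft_force: [-0.4, -0.5, -1.1]
width: 0.0339
finger_force: 15.0
```

Request:
{"fn": "apply_moves", "kwargs": {
  "rows": [
    [0.01,0.1,0,0,0,0,0.3],
    [0.02,0.19,0,0,0,0,0.3],
    [0.037,0.24,0,0,0,0,0.3],
    [0.037,0.252,-0.06,0,0,0,0.3],
    [0.037,0.252,-0.16,0,0,0,0.3],
    [0.037,0.252,-0.26,0,0,0,0.3],
    [0.037,0.252,-0.36,0,0,0,0.3],
    [0.037,0.252,-0.44,0,0,0,0.3],
    [0.037,0.252,-0.47,0,0,0,0.3],
    [0.037,0.252,-0.48,0,0,0,0.3],
    [0.037,0.252,-0.484,0,0,0,0.3],
    [0.037,0.252,-0.487,0,0,0,0.3],
    [0.037,0.252,-0.487,0,0,0,0.35],
    [0.037,0.252,-0.487,0,0,0,0.57],
    [0.037,0.252,-0.487,0,0,0,0.57],
    [0.037,0.252,-0.487,0,0,0,0.57],
    [0.037,0.252,-0.42,0,0,0,0.57],
    [0.037,0.252,-0.3,0,0,0,0.57],
    [0.037,0.252,-0.18,0,0,0,0.57],
    [0.037,0.252,-0.06,0,0,0,0.57]
  ]
}}

```text
time_s: 12.6
tool_pos: [0.5612, 0.2619, 0.2186]
orientation: [0.0, 0.77, 0.638, -0.0]
ft_force: [1.1, -0.2, 0.2]
width: 0.0519
finger_force: 0.0
```

Request:
{"fn": "apply_moves", "kwargs": {
  "rows": [
    [0,-0.05,0.04,0,0,0.026,0.57],
    [0,-0.16,0.04,0,0,0.026,0.57],
    [0,-0.28,0.04,0,0,0.026,0.57],
    [0,-0.4,0.04,0,0,0.026,0.57],
    [0,-0.52,0.04,0,0,0.026,0.57],
    [0,-0.64,0.04,0,0,0.026,0.57],
    [0,-0.76,0.04,0,0,0.026,0.57],
    [0,-0.88,0.04,0,0,0.026,0.57],
    [0,-1.0,0.04,0,0,0.026,0.57]
  ]
}}

```text
time_s: 13.5
tool_pos: [0.5612, -0.1399, 0.233]
orientation: [0.0, 0.743, 0.669, 0.0]
ft_force: [0.7, 0.5, 0.3]
width: 0.052
finger_force: 0.0
```

Request:
{"fn": "apply_moves", "kwargs": {
  "rows": [
    [-0.01,-0.12,0,0,0,0,0.57],
    [-0.03,-0.24,0,0,0,0,0.57],
    [-0.055,-0.34,0,0,0,0,0.57],
    [-0.055,-0.395,0,0,0,0,0.57],
    [-0.055,-0.395,-0.04,0,0,0,0.57],
    [-0.055,-0.395,-0.14,0,0,0,0.57],
    [-0.055,-0.395,-0.24,0,0,0,0.57],
    [-0.055,-0.395,-0.34,0,0,0,0.57],
    [-0.055,-0.395,-0.41,0,0,0,0.57],
    [-0.055,-0.395,-0.44,0,0,0,0.57],
    [-0.055,-0.395,-0.45,0,0,0,0.57],
    [-0.055,-0.395,-0.45,0,0,0,0.57],
    [-0.055,-0.395,-0.45,0,0,0,0.57],
    [-0.055,-0.395,-0.45,0,0,0,0.3],
    [-0.055,-0.395,-0.45,0,0,0,0.3],
    [-0.055,-0.395,-0.45,0,0,0,0.3],
    [-0.055,-0.395,-0.45,0,0,0,0.3],
    [-0.055,-0.395,-0.45,0,0,0,0.3]
  ]
}}

```text
time_s: 15.3
tool_pos: [0.54, -0.2962, 0.0536]
orientation: [0.001, 0.743, 0.669, 0.0]
ft_force: [0.0, -0.0, 5.8]
width: 0.0337
finger_force: 15.0
```

Request:
{"fn": "apply_moves", "kwargs": {
  "rows": [
    [0,0,0.06,0,0,0,0.3],
    [0,0,0.16,0,0,0,0.3],
    [0,0,0.28,0,0,0,0.3],
    [0,0,0.38,0,0,0,0.3],
    [0,0.05,0.45,0,0,0,0.3],
    [0,0.14,0.47,0,0,0,0.3],
    [0,0.25,0.47,0,0,0,0.3],
    [0,0.37,0.47,0,0,0,0.3],
    [0,0.49,0.47,0,0,0,0.3],
    [0,0.61,0.47,0,0,0,0.3],
    [0,0.73,0.47,0,0,0,0.3],
    [0,0.84,0.47,0,0,0,0.3],
    [0,0.93,0.47,0,0,0,0.3],
    [0,1.0,0.47,0,0,0,0.3]
  ]
}}

```text
time_s: 16.7
tool_pos: [0.5389, 0.1063, 0.2403]
orientation: [-0.0, 0.743, 0.67, -0.0]
ft_force: [-0.1, -0.6, -0.2]
width: 0.033
finger_force: 15.0
```

Request:
{"fn": "apply_moves", "kwargs": {
  "rows": [
    [0.01,0.1,0,0,0,0,0.3],
    [0.02,0.17,0,0,0,0,0.3],
    [0.049,0.21,0,0,0,0,0.3],
    [0.049,0.22,-0.06,0,0,0,0.3],
    [0.049,0.22,-0.16,0,0,0,0.3],
    [0.049,0.22,-0.26,0,0,0,0.3],
    [0.049,0.22,-0.36,0,0,0,0.3],
    [0.049,0.22,-0.44,0,0,0,0.3],
    [0.049,0.22,-0.47,0,0,0,0.3],
    [0.049,0.22,-0.48,0,0,0,0.3],
    [0.049,0.22,-0.484,0,0,0,0.3],
    [0.049,0.22,-0.487,0,0,0,0.3],
    [0.049,0.22,-0.487,0,0,0,0.35],
    [0.049,0.22,-0.487,0,0,0,0.57],
    [0.049,0.22,-0.487,0,0,0,0.57],
    [0.049,0.22,-0.487,0,0,0,0.57],
    [0.049,0.22,-0.42,0,0,0,0.57],
    [0.049,0.22,-0.3,0,0,0,0.57],
    [0.049,0.22,-0.18,0,0,0,0.57],
    [0.049,0.22,-0.06,0,0,0,0.57]
  ]
}}

```text
time_s: 18.7
tool_pos: [0.5588, 0.1919, 0.2185]
orientation: [-0.0, 0.743, 0.669, -0.0]
ft_force: [1.0, 1.0, -0.3]
width: 0.052
finger_force: 0.0
```

Request:
{"fn": "apply_moves", "kwargs": {
  "rows": [
    [0,-0.05,0.04,0,0,0.012,0.68],
    [0,-0.16,0.04,0,0,0.012,0.68],
    [0,-0.28,0.04,0,0,0.012,0.68],
    [0,-0.4,0.04,0,0,0.012,0.68],
    [0,-0.52,0.04,0,0,0.012,0.68],
    [0,-0.64,0.04,0,0,0.012,0.68],
    [0,-0.76,0.04,0,0,0.012,0.68],
    [0,-0.88,0.04,0,0,0.012,0.68],
    [0,-0.9,0.04,0,0,0.012,0.68]
  ]
}}

```text
time_s: 19.6
tool_pos: [0.5587, -0.1727, 0.2325]
orientation: [0.001, 0.732, 0.681, -0.001]
ft_force: [0.7, 0.0, -0.7]
width: 0.062
finger_force: 0.0
```

Request:
{"fn": "apply_moves", "kwargs": {
  "rows": [
    [0.05,-0.1,0,0,0,0,0.68],
    [0.103,-0.17,0,0,0,0,0.68],
    [0.103,-0.19,-0.02,0,0,0,0.68],
    [0.103,-0.19,-0.1,0,0,0,0.68],
    [0.103,-0.19,-0.2,0,0,0,0.68],
    [0.103,-0.19,-0.3,0,0,0,0.68],
    [0.103,-0.19,-0.38,0,0,0,0.68],
    [0.103,-0.19,-0.44,0,0,0,0.68],
    [0.103,-0.19,-0.48,0,0,0,0.68],
    [0.103,-0.19,-0.51,0,0,0,0.68],
    [0.103,-0.19,-0.524,0,0,0,0.68],
    [0.103,-0.19,-0.524,0,0,0,0.68],
    [0.103,-0.19,-0.524,0,0,0,0.68],
    [0.103,-0.19,-0.524,0,0,0,0.4],
    [0.103,-0.19,-0.524,0,0,0,0.4],
    [0.103,-0.19,-0.524,0,0,0,0.4],
    [0.103,-0.19,-0.524,0,0,0,0.4],
    [0.103,-0.19,-0.524,0,0,0,0.4]
  ]
}}

```text
time_s: 21.4
tool_pos: [0.6009, -0.2442, 0.0241]
orientation: [0.001, 0.731, 0.683, 0.0]
ft_force: [-0.1, 0.2, 6.2]
width: 0.0478
finger_force: 15.0
```

Request:
{"fn": "apply_moves", "kwargs": {
  "rows": [
    [0,0,0.05,0,0,0,0.4],
    [0,0,0.15,0,0,0,0.4],
    [0,0,0.26,0,0,0,0.4],
    [0,0,0.37,0,0,0,0.4],
    [-0.02,0.03,0.46,0,0,-0.03,0.4],
    [-0.05,0.1,0.5,0,0,-0.07,0.4],
    [-0.08,0.2,0.5,0,0,-0.11,0.4],
    [-0.11,0.3,0.5,0,0,-0.15,0.4],
    [-0.14,0.4,0.5,0,0,-0.19,0.4],
    [-0.17,0.48,0.5,0,0,-0.23,0.4],
    [-0.19,0.54,0.5,0,0,-0.27,0.4],
    [-0.209,0.58,0.5,0,0,-0.31,0.4],
    [-0.209,0.588,0.5,0,0,-0.35,0.4],
    [-0.209,0.588,0.5,0,0,-0.39,0.4],
    [-0.209,0.588,0.5,0,0,-0.42,0.4],
    [-0.209,0.588,0.5,0,0,-0.425,0.4],
    [-0.209,0.588,0.5,0,0,-0.425,0.4]
  ]
}}

```text
time_s: 23.1
tool_pos: [0.5164, -0.0088, 0.2228]
orientation: [0.0, 0.996, 0.085, -0.0]
ft_force: [0.2, -0.3, -2.0]
width: 0.048
finger_force: 15.0
```

Request:
{"fn": "apply_moves", "kwargs": {
  "rows": [
    [0,0,-0.06,0,0,0,0.4],
    [0,0,-0.16,0,0,0,0.4],
    [0,0,-0.26,0,0,0,0.4],
    [0,0,-0.36,0,0,0,0.4],
    [0,0,-0.43,0,0,0,0.4],
    [0,0,-0.47,0,0,0,0.4],
    [0,0,-0.48,0,0,0,0.4],
    [0,0,-0.48,0,0,0,0.4]
  ]
}}

```text
time_s: 23.9
tool_pos: [0.5166, -0.0088, 0.0309]
orientation: [-0.0, 0.996, 0.084, -0.0]
ft_force: [0.7, 0.4, -0.6]
width: 0.0479
finger_force: 15.0
```

Run:
```python
from h import *
snap('side','side1'); snap('wrist','w2')
a=cv2.imread('pics/w2.png'); b=cv2.imread('pics/side1.png')[130:380,220:440]
cv2.imwrite('pics/m1.png',np.hstack([cv2.resize(a,(480,300)),cv2.resize(b,(264,300))]))
print(r.observe()['tool_pos'],r.observe()['orientation'],p('w2',[[.5168,-.0089,.01]]))
```

```text
[ 0.51764319 -0.00885328  0.03211565] [1.69799993e-04 9.96451050e-01 8.41679642e-02 1.01508473e-03] [[314.59654009 241.39758465]]
```

View pics/m1.png

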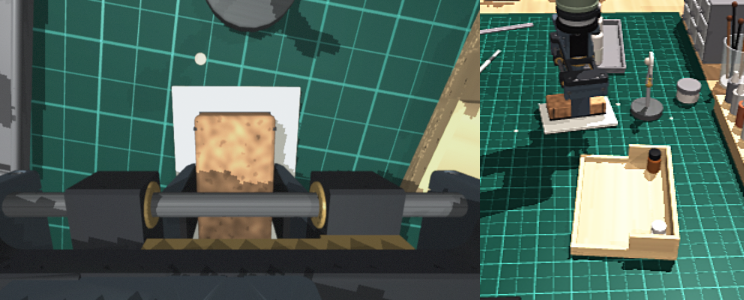

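The block hangs 8 mm above the tile, and the tidy holds only the two pots. I'll check the centring from the tile's far edge (172,88)–(297,86) and the block's far edge (196,115)–(275,115).

Run:
```python
from h import *
k=4/3
T=[w('w2',(x*k,y*k),.010)[:2] for x,y in((172,88),(298,86))]; B=[w('w2',(x*k,y*k),.046)[:2] for x,y in((195,117),(275,117))]
for n,(a,b) in(('tile',T),('block',B)):
    e=b-a; print(n,(a+b)/2,np.linalg.norm(e),np.degrees(np.arctan2(e[1],e[0])))
m=(T[0]+T[1])/2; u=np.array([np.cos(np.radians(9.5)),np.sin(np.radians(9.5))]); print('tile ctr',m-.07*u,'block ctr',(B[0]+B[1])/2-.055*u)
```

```text
tile [0.58487247 0.00353729] 0.08776063717375077 -79.41165195066796
block [0.56784912 0.00065118] 0.04608653748768685 -80.29468455789818
tile ctr [ 0.51583248 -0.00801605] block ctr [ 0.51360342 -0.00842644]
```

Request:
{"fn": "apply_moves", "kwargs": {
  "rows": [
    [0.002,0.001,-0.01,0,0,0,0.4],
    [0.002,0.001,-0.018,0,0,0,0.4],
    [0.002,0.001,-0.021,0,0,0,0.4],
    [0.002,0.001,-0.022,0,0,0,0.4],
    [0.002,0.001,-0.022,0,0,0,0.55],
    [0.002,0.001,-0.022,0,0,0,0.63],
    [0.002,0.001,-0.022,0,0,0,0.65],
    [0.002,0.001,-0.022,0,0,0,0.65],
    [0.002,0.001,0.03,0,0,0,0.65],
    [0.002,0.001,0.12,0,0,0,0.65],
    [0.002,0.001,0.24,0,0,0,0.65],
    [0.002,0.001,0.36,0,0,0,0.65],
    [0.002,0.001,0.48,0,0,0,0.57],
    [0.002,0.001,0.48,0,0,0,0.57]
  ]
}}

```text
time_s: 25.4
tool_pos: [0.5214, -0.0085, 0.2301]
orientation: [0.001, 0.996, 0.084, 0.007]
ft_force: [0.3, -0.3, -0.2]
width: 0.0527
finger_force: 0.0
```

Run:
```python
from h import *
snap('wrist','w3'); snap('side','side2')
a=cv2.imread('pics/w3.png'); b=cv2.imread('pics/side2.png')[130:350,240:420]
cv2.imwrite('pics/m2.png',np.hstack([cv2.resize(a,(544,340)),cv2.resize(b,(254,340))]))
print(r.observe()['tool_pos'])
```

```text
[ 0.51779502 -0.00836671  0.22401716]
```

View pics/m2.png

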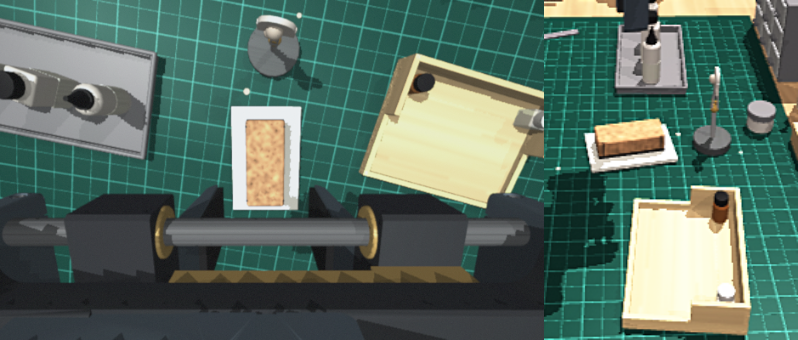

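The block lies on the tile (246–285 × 119–206 inside 233–299 × 106–210) and the bottles stand in the tray. A quick numeric check follows.

Run:
```python
from h import *
k=640/544
for n,z,c in(('tile',.01,((232,107),(299,106),(297,210),(235,210))),('block',.038,((246,120),(284,119),(284,205),(247,206)))):
    q=np.array([w('w3',(x*k,y*k),z)[:2] for x,y in c]); d=q[0]+q[1]-q[2]-q[3]
    print(n,q.mean(0),np.linalg.norm(d)/2,np.degrees(np.arctan2(d[1],d[0])))
```

```text
tile [ 0.51596499 -0.00889263] 0.140361307326392 9.952333192394706
block [ 0.5163181  -0.00810931] 0.10878658442315103 9.978252891248186
```

Request:
{"fn": "apply_moves", "kwargs": {
  "rows": [
    [0.02,0.06,0,0,0,0.04,0.57],
    [0.04,0.13,0,0,0,0.08,0.57],
    [0.06,0.2,0,0,0,0.12,0.57],
    [0.08,0.28,0,0,0,0.16,0.57],
    [0.1,0.36,0,0,0,0.2,0.57],
    [0.104,0.43,0,0,0,0.24,0.57],
    [0.104,0.48,0,0,0,0.28,0.57],
    [0.104,0.501,0,0,0,0.32,0.57],
    [0.104,0.501,0,0,0,0.36,0.57],
    [0.104,0.501,0,0,0,0.4,0.57],
    [0.104,0.501,0,0,0,0.413,0.57],
    [0.104,0.501,0,0,0,0.413,0.57],
    [0.104,0.501,0,0,0,0.413,0.57]
  ]
}}

```text
time_s: 26.8
tool_pos: [0.5584, 0.1918, 0.2214]
orientation: [-0.001, 0.744, 0.669, -0.001]
ft_force: [0.2, 0.1, -0.2]
width: 0.0523
finger_force: 0.0
```

Request:
{"fn": "apply_moves", "kwargs": {
  "rows": [
    [0,0,-0.06,0,0,0,0.57],
    [0,0,-0.16,0,0,0,0.57],
    [0,0,-0.26,0,0,0,0.57],
    [0,0,-0.36,0,0,0,0.57],
    [0,0,-0.42,0,0,0,0.57],
    [0,0,-0.44,0,0,0,0.57],
    [0,0,-0.443,0,0,0,0.57],
    [0,0,-0.443,0,0,0,0.57],
    [0,0,-0.443,0,0,0,0.3],
    [0,0,-0.443,0,0,0,0.3],
    [0,0,-0.443,0,0,0,0.3],
    [0,0,-0.443,0,0,0,0.3],
    [0,0,-0.443,0,0,0,0.3]
  ]
}}

```text
time_s: 28.1
tool_pos: [0.5598, 0.1923, 0.047]
orientation: [0.0, 0.743, 0.669, 0.001]
ft_force: [-0.7, -0.5, 5.5]
width: 0.0334
finger_force: 15.0
```

Request:
{"fn": "apply_moves", "kwargs": {
  "rows": [
    [0,0,0.06,0,0,0,0.3],
    [0,0,0.16,0,0,0,0.3],
    [0,0,0.28,0,0,0,0.3],
    [0,0,0.38,0,0,0,0.3],
    [0,-0.05,0.46,0,0,0,0.3],
    [0,-0.14,0.487,0,0,0,0.3],
    [0,-0.25,0.487,0,0,0,0.3],
    [0,-0.37,0.487,0,0,0,0.3],
    [0,-0.49,0.487,0,0,0,0.3],
    [0,-0.61,0.487,0,0,0,0.3],
    [0,-0.73,0.487,0,0,0,0.3],
    [0,-0.84,0.487,0,0,0,0.3],
    [0,-0.93,0.487,0,0,0,0.3],
    [0,-1.0,0.487,0,0,0,0.3]
  ]
}}

```text
time_s: 29.5
tool_pos: [0.5585, -0.2103, 0.2402]
orientation: [-0.0, 0.744, 0.668, -0.0]
ft_force: [0.1, -0.2, 0.4]
width: 0.0337
finger_force: 15.0
```

Request:
{"fn": "apply_moves", "kwargs": {
  "rows": [
    [-0.015,-0.08,0,0,0,0,0.3],
    [-0.03,-0.16,0,0,0,0,0.3],
    [-0.049,-0.21,0,0,0,0,0.3],
    [-0.049,-0.22,-0.06,0,0,0,0.3],
    [-0.049,-0.22,-0.16,0,0,0,0.3],
    [-0.049,-0.22,-0.26,0,0,0,0.3],
    [-0.049,-0.22,-0.36,0,0,0,0.3],
    [-0.049,-0.22,-0.43,0,0,0,0.3],
    [-0.049,-0.22,-0.46,0,0,0,0.3],
    [-0.049,-0.22,-0.468,0,0,0,0.3],
    [-0.049,-0.22,-0.472,0,0,0,0.3],
    [-0.049,-0.22,-0.472,0,0,0,0.35],
    [-0.049,-0.22,-0.472,0,0,0,0.57],
    [-0.049,-0.22,-0.472,0,0,0,0.57],
    [-0.049,-0.22,-0.472,0,0,0,0.57],
    [-0.049,-0.22,-0.4,0,0,0,0.57],
    [-0.049,-0.22,-0.28,0,0,0,0.57],
    [-0.049,-0.22,-0.16,0,0,0,0.57],
    [-0.049,-0.22,-0.04,0,0,0,0.57],
    [-0.049,-0.22,-0.02,0,0,0,0.57]
  ]
}}

```text
time_s: 31.5
tool_pos: [0.5421, -0.2974, 0.2402]
orientation: [0.006, 0.743, 0.669, 0.002]
ft_force: [0.0, -0.4, 0.4]
width: 0.0517
finger_force: 0.0
```

Request:
{"fn": "apply_moves", "kwargs": {
  "rows": [
    [0,0.05,0,0,0,-0.026,0.57],
    [0,0.16,0,0,0,-0.026,0.57],
    [0,0.28,0,0,0,-0.026,0.57],
    [0,0.4,0,0,0,-0.026,0.57],
    [0,0.52,0,0,0,-0.026,0.57],
    [0,0.64,0,0,0,-0.026,0.57],
    [0,0.76,0,0,0,-0.026,0.57],
    [0,0.88,0,0,0,-0.026,0.57],
    [0,1.0,0,0,0,-0.026,0.57]
  ]
}}

```text
time_s: 32.4
tool_pos: [0.5389, 0.1059, 0.2323]
orientation: [-0.0, 0.77, 0.638, -0.0]
ft_force: [0.0, -0.6, -0.7]
width: 0.0519
finger_force: 0.0
```

Request:
{"fn": "apply_moves", "kwargs": {
  "rows": [
    [0.02,0.12,0,0,0,0,0.57],
    [0.04,0.24,0,0,0,0,0.57],
    [0.055,0.35,0,0,0,0,0.57],
    [0.055,0.395,0,0,0,0,0.57],
    [0.055,0.395,-0.06,0,0,0,0.57],
    [0.055,0.395,-0.16,0,0,0,0.57],
    [0.055,0.395,-0.26,0,0,0,0.57],
    [0.055,0.395,-0.36,0,0,0,0.57],
    [0.055,0.395,-0.43,0,0,0,0.57],
    [0.055,0.395,-0.46,0,0,0,0.57],
    [0.055,0.395,-0.467,0,0,0,0.57],
    [0.055,0.395,-0.467,0,0,0,0.57],
    [0.055,0.395,-0.467,0,0,0,0.3],
    [0.055,0.395,-0.467,0,0,0,0.3],
    [0.055,0.395,-0.467,0,0,0,0.3],
    [0.055,0.395,-0.467,0,0,0,0.3],
    [0.055,0.395,-0.467,0,0,0,0.3]
  ]
}}

```text
time_s: 34.1
tool_pos: [0.5623, 0.2624, 0.0473]
orientation: [0.0, 0.77, 0.638, 0.001]
ft_force: [0.5, -0.9, 5.0]
width: 0.0341
finger_force: 15.0
```

Request:
{"fn": "apply_moves", "kwargs": {
  "rows": [
    [0,0,0.06,0,0,0,0.3],
    [0,0,0.16,0,0,0,0.3],
    [0,0,0.28,0,0,0,0.3],
    [0,0,0.38,0,0,0,0.3],
    [0,-0.05,0.46,0,0,0,0.3],
    [0,-0.14,0.487,0,0,0,0.3],
    [0,-0.25,0.487,0,0,0,0.3],
    [0,-0.37,0.487,0,0,0,0.3],
    [0,-0.49,0.487,0,0,0,0.3],
    [0,-0.61,0.487,0,0,0,0.3],
    [0,-0.73,0.487,0,0,0,0.3],
    [0,-0.84,0.487,0,0,0,0.3],
    [0,-0.93,0.487,0,0,0,0.3],
    [0,-1.0,0.487,0,0,0,0.3]
  ]
}}

```text
time_s: 35.5
tool_pos: [0.5609, -0.1403, 0.2405]
orientation: [-0.0, 0.77, 0.637, -0.0]
ft_force: [0.5, 0.6, -0.2]
width: 0.0343
finger_force: 15.0
```

Request:
{"fn": "apply_moves", "kwargs": {
  "rows": [
    [-0.015,-0.09,0,0,0,0,0.3],
    [-0.03,-0.18,0,0,0,0,0.3],
    [-0.037,-0.24,0,0,0,0,0.3],
    [-0.037,-0.252,-0.06,0,0,0,0.3],
    [-0.037,-0.252,-0.16,0,0,0,0.3],
    [-0.037,-0.252,-0.26,0,0,0,0.3],
    [-0.037,-0.252,-0.36,0,0,0,0.3],
    [-0.037,-0.252,-0.43,0,0,0,0.3],
    [-0.037,-0.252,-0.46,0,0,0,0.3],
    [-0.037,-0.252,-0.468,0,0,0,0.3],
    [-0.037,-0.252,-0.472,0,0,0,0.3],
    [-0.037,-0.252,-0.472,0,0,0,0.35],
    [-0.037,-0.252,-0.472,0,0,0,0.57],
    [-0.037,-0.252,-0.472,0,0,0,0.57],
    [-0.037,-0.252,-0.472,0,0,0,0.57],
    [-0.037,-0.252,-0.4,0,0,0,0.57],
    [-0.037,-0.252,-0.28,0,0,0,0.57],
    [-0.037,-0.252,-0.16,0,0,0,0.57],
    [-0.037,-0.252,-0.04,0,0,0,0.57],
    [-0.037,-0.252,-0.02,0,0,0,0.57]
  ]
}}

```text
time_s: 37.5
tool_pos: [0.5495, -0.24, 0.24]
orientation: [0.006, 0.77, 0.638, 0.003]
ft_force: [0.5, -0.4, 0.1]
width: 0.0522
finger_force: 0.0
```

Request:
{"fn": "apply_moves", "kwargs": {
  "rows": [
    [0,0.05,0,0,0,0.026,0.57],
    [0,0.16,0,0,0,0.026,0.57],
    [0,0.28,0,0,0,0.026,0.57],
    [0,0.4,0,0,0,0.026,0.57],
    [0,0.52,0,0,0,0.026,0.57],
    [0,0.64,0,0,0,0.026,0.57],
    [0,0.76,0,0,0,0.026,0.57],
    [0,0.88,0,0,0,0.026,0.57],
    [0,1.0,0,0,0,0.026,0.57]
  ]
}}

```text
time_s: 38.4
tool_pos: [0.5461, 0.163, 0.2323]
orientation: [-0.0, 0.743, 0.669, -0.0]
ft_force: [0.8, -0.6, 0.1]
width: 0.0522
finger_force: 0.0
```

Request:
{"fn": "apply_moves", "kwargs": {
  "rows": [
    [0.02,0.12,0,0,0,0,0.57],
    [0.03,0.24,0,0,0,0,0.57],
    [0.042,0.36,0,0,0,0,0.57],
    [0.042,0.426,0,0,0,0,0.57],
    [0.042,0.426,-0.06,0,0,0,0.57],
    [0.042,0.426,-0.16,0,0,0,0.57],
    [0.042,0.426,-0.26,0,0,0,0.57],
    [0.042,0.426,-0.36,0,0,0,0.57],
    [0.042,0.426,-0.43,0,0,0,0.57],
    [0.042,0.426,-0.46,0,0,0,0.57],
    [0.042,0.426,-0.467,0,0,0,0.57],
    [0.042,0.426,-0.467,0,0,0,0.57],
    [0.042,0.426,-0.467,0,0,0,0.3],
    [0.042,0.426,-0.467,0,0,0,0.3],
    [0.042,0.426,-0.467,0,0,0,0.3],
    [0.042,0.426,-0.467,0,0,0,0.3],
    [0.042,0.426,-0.467,0,0,0,0.3]
  ]
}}

```text
time_s: 40.1
tool_pos: [0.5643, 0.332, 0.0474]
orientation: [0.0, 0.743, 0.669, 0.001]
ft_force: [0.2, -0.4, 6.1]
width: 0.0334
finger_force: 15.0
```

Request:
{"fn": "apply_moves", "kwargs": {
  "rows": [
    [0,0,0.06,0,0,0,0.3],
    [0,0,0.16,0,0,0,0.3],
    [0,0,0.28,0,0,0,0.3],
    [0,0,0.38,0,0,0,0.3],
    [0,-0.05,0.46,0,0,0,0.3],
    [0,-0.14,0.487,0,0,0,0.3],
    [0,-0.25,0.487,0,0,0,0.3],
    [0,-0.37,0.487,0,0,0,0.3],
    [0,-0.49,0.487,0,0,0,0.3],
    [0,-0.61,0.487,0,0,0,0.3],
    [0,-0.73,0.487,0,0,0,0.3],
    [0,-0.84,0.487,0,0,0,0.3],
    [0,-0.93,0.487,0,0,0,0.3],
    [0,-1.0,0.487,0,0,0,0.3]
  ]
}}

```text
time_s: 41.5
tool_pos: [0.5629, -0.0707, 0.2404]
orientation: [-0.0, 0.744, 0.668, -0.0]
ft_force: [0.2, -0.4, -0.7]
width: 0.0337
finger_force: 15.0
```

Request:
{"fn": "apply_moves", "kwargs": {
  "rows": [
    [-0.015,-0.1,0,0,0,0,0.3],
    [-0.03,-0.2,0,0,0,0,0.3],
    [-0.03,-0.28,0,0,0,0,0.3],
    [-0.03,-0.3,-0.04,0,0,0,0.3],
    [-0.03,-0.3,-0.14,0,0,0,0.3],
    [-0.03,-0.3,-0.26,0,0,0,0.3],
    [-0.03,-0.3,-0.36,0,0,0,0.3],
    [-0.03,-0.3,-0.43,0,0,0,0.3],
    [-0.03,-0.3,-0.46,0,0,0,0.3],
    [-0.03,-0.3,-0.468,0,0,0,0.3],
    [-0.03,-0.3,-0.472,0,0,0,0.3],
    [-0.03,-0.3,-0.472,0,0,0,0.35],
    [-0.03,-0.3,-0.472,0,0,0,0.57],
    [-0.03,-0.3,-0.472,0,0,0,0.57],
    [-0.03,-0.3,-0.472,0,0,0,0.57],
    [-0.03,-0.3,-0.4,0,0,0,0.57],
    [-0.03,-0.3,-0.28,0,0,0,0.57],
    [-0.03,-0.3,-0.16,0,0,0,0.57],
    [-0.03,-0.3,-0.04,0,0,0,0.57],
    [-0.03,-0.3,0.05,0,0,0,0.57]
  ]
}}

```text
time_s: 43.5
tool_pos: [0.5521, -0.1886, 0.2646]
orientation: [0.002, 0.743, 0.669, 0.001]
ft_force: [1.3, -0.7, -0.0]
width: 0.0521
finger_force: 0.0
```

Request:
{"fn": "apply_moves", "kwargs": {
  "rows": [
    [-0.12,0,0.1,0,0,0,0.57],
    [-0.24,0,0.1,0,0,0,0.57],
    [-0.36,0,0.1,0,0,0,0.57],
    [-0.4,-0.1,0.1,0,0,0,0.57],
    [-0.4,-0.2,0.1,0,0,0,0.57],
    [-0.4,-0.32,0.1,0,0,0,0.57],
    [-0.4,-0.44,0.1,0,0,0,0.57],
    [-0.4,-0.56,0.1,0,0,0,0.57],
    [-0.4,-0.68,0.1,0,0,0,0.57],
    [-0.4,-0.7,0.1,0,0,0,0.57],
    [-0.4,-0.7,0.1,0,0,0,0.57]
  ]
}}

```text
time_s: 44.6
tool_pos: [0.3911, -0.4693, 0.2999]
orientation: [-0.001, 0.744, 0.668, 0.0]
ft_force: [0.3, 0.1, -0.9]
width: 0.052
finger_force: 0.0
```

Run:
```python
from h import *
snap('top','top2'); snap('side','side3')
a=cv2.imread('pics/top2.png')[140:260,300:500]; b=cv2.imread('pics/side3.png')[130:360,240:410]
cv2.imwrite('pics/m3.png',np.hstack([cv2.resize(a,(560,336)),cv2.resize(b,(240,336))]))
c=[cv2.imread('pics/%s.png'%n)[150:245,385:495] for n in('top0','top2')]
cv2.imwrite('pics/m4.png',np.hstack([cv2.resize(i,(396,342),interpolation=cv2.INTER_CUBIC) for i in c]))
```

```text
(no output)
```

View pics/m3.png

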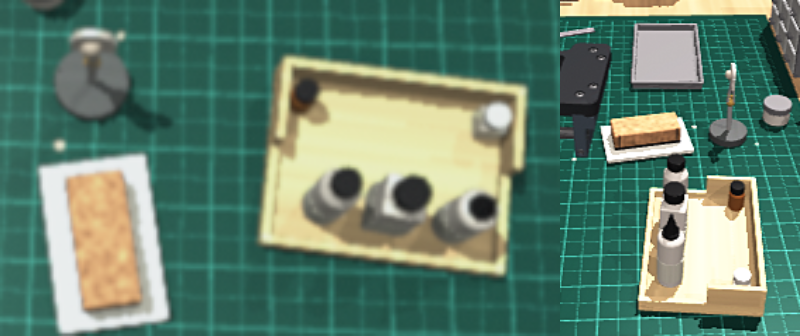

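View pics/m4.png

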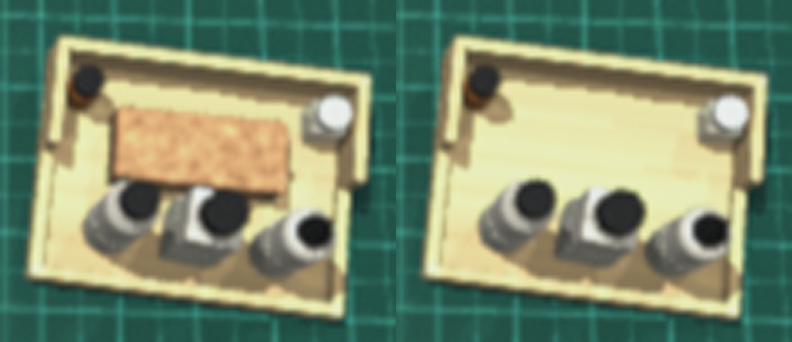

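The caps are at the same pixels as at the start ((140,200), (224,212), (314,231) against (139,200), (223,212), (314,231)). The pots and clip stand are unmoved and the block is on the tile.

```bash
python3 -c "
from cell import ticket
print(ticket.hand_in())"
```

```text
the job is handed in; nothing more can be done
None
```

The job is handed in at about 45 s: the block lies flat and centred along the tile, the three bottles stand upright back in their places in the tidy, and the pots and clip stand are where they were.

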